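# Make up a reference load on the sprung scale and lift it

## Task

Make up the reference load: pick up the steel knob weights one at a time by their knobs and stand them on the carrier tray on the sprung scale, so many (one or two) that the scale's pointer, left alone, comes to rest between the two black window bars. Then take the carrier by its upright handle, lift it with its weights straight up until its underside is at least 6 cm above the emptied, risen pan, and finish while still holding it there, steady and level. Spare weights stay upright on the desk; do not tip anything over, and do not shift the window, the ring gauge or the white can.

Things in the scene. Friction and masses are not known exactly. Their poses are not given: they have to be found in the camera images.
- scale: Fixed sprung scale. Grey base 100 (x) x 270 (y) x 12 mm, y from -180 to +90 mm of its origin. Origin on the desk below the pan's centre; z up. At y = -115 mm stands a mast 130 mm high on which the pan's carriage slides; the aluminium window plate is at y = -157 mm (y -175 to -139), 124 mm high. Pan: flat aluminium plate 92 x 176 x 5 mm centred over the origin, top at height 85 mm when empty, sinking level as it is loaded.
- pan (a joint): How far the pan has sunk below its empty height, in m: 0 empty, 0.060 at its lower stop. It sinks 80 mm per kg of load (carrier and weights), less 16 mm of preload (so 16 mm per weight), settles in about 0.5 s. It starts at about 0.016 with the carrier alone on it.
- pointer (a point): Tip of the dark pointer that moves with the pan, in front of the window plate, 15 mm above the pan's top.
- window (a point): Point midway between the two black bars of the window frame on the window plate, just in front of the pointer's path. The frame has been set at a different height each time (50 to 69 mm above the desk) and stays there (stiff). The bars' inner edges lie 10.5 mm above and below this point; the pointer is in the window when its height is within 10.5 mm of it. One or two weights always bring it inside, and it never starts inside.
- carrier: Loose aluminium tray 80 (x) x 160 (y) mm, floor 4 mm thick, rim 11 mm high, standing on the pan. Mass about 0.4 kg (within 3 %, centre of mass in the middle). Origin: centre of its underside; z up. In the middle an upright blade handle along y: black grip 12 mm thick (x) x 36 mm (y), from 44 to 72 mm above the underside. Marked round seats for weights on the floor at y = +50 and -50 mm, x = 0, 4 mm above the underside.
- carrier_grip (a point): Centre of the carrier's black grip, 58 mm above the carrier's underside; grip it across x (12 mm thick).
- weight1: Identical steel laboratory knob weight, 200 g, stands upright on the desk: cylinder 32 mm diameter x 26 mm high, neck 12 mm diameter, then a grip knob 18 mm diameter from 32 to 46 mm height. Origin: centre of its underside; z up. 
- weight2: Identical steel laboratory knob weight, 200 g, stands upright on the desk: cylinder 32 mm diameter x 26 mm high, neck 12 mm diameter, then a grip knob 18 mm diameter from 32 to 46 mm height. Origin: centre of its underside; z up. 
- weight3: Identical steel laboratory knob weight, 200 g, stands upright on the desk: cylinder 32 mm diameter x 26 mm high, neck 12 mm diameter, then a grip knob 18 mm diameter from 32 to 46 mm height. Origin: centre of its underside; z up. 
- ring_gauge: Bystander: knurled steel ring gauge, 46 mm diameter x 16 mm. Leave alone. Origin: centre of underside.
- objective_can: Bystander: white screw-top can, 47 mm diameter x 52 mm. Leave alone. Origin: centre of underside.
There are look-alikes about, which are no part of the job. Leave any red or yellow look-alike of the weight3 alone. What is shaped like the weight2 but purple is not meant.

How it is judged (in metres and radians):
On the way:
1. with the robot touching neither scale, carrier nor weights, the carrier and at least one weight rest on the pan and the pointer stands between the window bars (z of pointer in the frame of window between -0.0105 and 0.0105 m and contact force between carrier and scale above 2 N and ((z of weight1 in the frame of carrier between 0 and 0.01 m and x of weight1 in the frame of carrier between -0.04 and 0.04 m and y of weight1 in the frame of carrier between -0.08 and 0.08 m) or (z of weight2 in the frame of carrier between 0 and 0.01 m and x of weight2 in the frame of carrier between -0.04 and 0.04 m and y of weight2 in the frame of carrier between -0.08 and 0.08 m) or (z of weight3 in the frame of carrier between 0 and 0.01 m and x of weight3 in the frame of carrier between -0.04 and 0.04 m and y of weight3 in the frame of carrier between -0.08 and 0.08 m)) and contact force between each of the fingers, the arm and scale below 0.1 N and contact force between each of the fingers, the arm and carrier below 0.1 N and contact force between each of the fingers, the arm and weight1 below 0.1 N and contact force between each of the fingers, the arm and weight2 below 0.1 N and contact force between each of the fingers, the arm and weight3 below 0.1 N), for 0.4 s.
At the end, for the whole second after the job is handed in: The gripper holds the carrier, underside at least 135 mm above the desk (50 mm above the empty pan), within 0.1 rad of level and still, with the one or two weights that bring the pointer into the window standing on it; the pan is empty; other weights stand upright on the desk (height (world z) of carrier above 0.135 m and angle between carrier's own z axis and vertical below 0.1 rad and linear speed of carrier below 0.03 m/s and angular speed of carrier below 0.2 rad/s and contact force between the fingers and carrier above 1 N and contact force between carrier and scale below 0.05 N and value of joint pan below 0.003 m and ((z of weight1 in the frame of carrier between 0 and 0.01 m and x of weight1 in the frame of carrier between -0.04 and 0.04 m and y of weight1 in the frame of carrier between -0.08 and 0.08 m) or (z of weight2 in the frame of carrier between 0 and 0.01 m and x of weight2 in the frame of carrier between -0.04 and 0.04 m and y of weight2 in the frame of carrier between -0.08 and 0.08 m) or (z of weight3 in the frame of carrier between 0 and 0.01 m and x of weight3 in the frame of carrier between -0.04 and 0.04 m and y of weight3 in the frame of carrier between -0.08 and 0.08 m)) and not (z of weight1 in the frame of carrier between 0 and 0.01 m and x of weight1 in the frame of carrier between -0.04 and 0.04 m and y of weight1 in the frame of carrier between -0.08 and 0.08 m and z of weight2 in the frame of carrier between 0 and 0.01 m and x of weight2 in the frame of carrier between -0.04 and 0.04 m and y of weight2 in the frame of carrier between -0.08 and 0.08 m and z of weight3 in the frame of carrier between 0 and 0.01 m and x of weight3 in the frame of carrier between -0.04 and 0.04 m and y of weight3 in the frame of carrier between -0.08 and 0.08 m) and (height (world z) of window above 0.056 m or ((z of weight1 in the frame of carrier between 0 and 0.01 m and x of weight1 in the frame of carrier between -0.04 and 0.04 m and y of weight1 in the frame of carrier between -0.08 and 0.08 m and z of weight2 in the frame of carrier between 0 and 0.01 m and x of weight2 in the frame of carrier between -0.04 and 0.04 m and y of weight2 in the frame of carrier between -0.08 and 0.08 m) or (z of weight2 in the frame of carrier between 0 and 0.01 m and x of weight2 in the frame of carrier between -0.04 and 0.04 m and y of weight2 in the frame of carrier between -0.08 and 0.08 m and z of weight3 in the frame of carrier between 0 and 0.01 m and x of weight3 in the frame of carrier between -0.04 and 0.04 m and y of weight3 in the frame of carrier between -0.08 and 0.08 m) or (z of weight1 in the frame of carrier between 0 and 0.01 m and x of weight1 in the frame of carrier between -0.04 and 0.04 m and y of weight1 in the frame of carrier between -0.08 and 0.08 m and z of weight3 in the frame of carrier between 0 and 0.01 m and x of weight3 in the frame of carrier between -0.04 and 0.04 m and y of weight3 in the frame of carrier between -0.08 and 0.08 m))) and (height (world z) of window below 0.064 m or not ((z of weight1 in the frame of carrier between 0 and 0.01 m and x of weight1 in the frame of carrier between -0.04 and 0.04 m and y of weight1 in the frame of carrier between -0.08 and 0.08 m and z of weight2 in the frame of carrier between 0 and 0.01 m and x of weight2 in the frame of carrier between -0.04 and 0.04 m and y of weight2 in the frame of carrier between -0.08 and 0.08 m) or (z of weight2 in the frame of carrier between 0 and 0.01 m and x of weight2 in the frame of carrier between -0.04 and 0.04 m and y of weight2 in the frame of carrier between -0.08 and 0.08 m and z of weight3 in the frame of carrier between 0 and 0.01 m and x of weight3 in the frame of carrier between -0.04 and 0.04 m and y of weight3 in the frame of carrier between -0.08 and 0.08 m) or (z of weight1 in the frame of carrier between 0 and 0.01 m and x of weight1 in the frame of carrier between -0.04 and 0.04 m and y of weight1 in the frame of carrier between -0.08 and 0.08 m and z of weight3 in the frame of carrier between 0 and 0.01 m and x of weight3 in the frame of carrier between -0.04 and 0.04 m and y of weight3 in the frame of carrier between -0.08 and 0.08 m))) and ((z of weight1 in the frame of carrier between 0 and 0.01 m and x of weight1 in the frame of carrier between -0.04 and 0.04 m and y of weight1 in the frame of carrier between -0.08 and 0.08 m) or (height (world z) of weight1 below 0.006 m and angle between weight1's own z axis and vertical below 0.2 rad)) and ((z of weight2 in the frame of carrier between 0 and 0.01 m and x of weight2 in the frame of carrier between -0.04 and 0.04 m and y of weight2 in the frame of carrier between -0.08 and 0.08 m) or (height (world z) of weight2 below 0.006 m and angle between weight2's own z axis and vertical below 0.2 rad)) and ((z of weight3 in the frame of carrier between 0 and 0.01 m and x of weight3 in the frame of carrier between -0.04 and 0.04 m and y of weight3 in the frame of carrier between -0.08 and 0.08 m) or (height (world z) of weight3 below 0.006 m and angle between weight3's own z axis and vertical below 0.2 rad))); the arm keeps its last pose, push and grip.
It fails at once if a weight is tipped over or the carrier is tipped (angle between any of weight1, weight2, weight3's own z axis and vertical above 0.6 rad or angle between carrier's own z axis and vertical above 0.3 rad).
It fails at once if the window frame is moved (distance of window from where it was at the start of the episode above 0.004 m).
It fails at once if the ring gauge or the white can is shifted (distance of any of ring_gauge, objective_can from where it was at the start of the episode above 0.02 m).
It also fails if it takes over 58 s, if anything falls off the work surface, if the arm or the gripper's body presses on something with over 40 N, if the wrist force passes 120 N, or if a joint passes its speed limit or range.

## Robot

A 6-joint arm with a two-finger parallel gripper is mounted at the origin on a cart in front of the work surface, level with it; the furniture and walls round the work are solid. World frame = base frame: x ahead of the robot, y to its left, z up, the work surface at z = 0. Lengths are in mm, angles in rad, forces in N, time in s.
With the tool pointing down it reaches from about 425 to 950 mm from the base axis. Payload 3.5 kg.
Tool frame: the origin (TCP) lies at the very end of the fingers, on their centre line; the grasp point (between the pads) lies 19 mm behind it; z points along the fingers, y is the direction in which the jaws open and shut (so a half turn about z gives the same grasp; the last joint's range is limited). The gripper opens to 85 mm and grips with 20 to 120 N. Pads are 22 mm wide; open, the fingers measure 114 mm over their backs; the gripper's body (76 mm by 85 mm) begins 54 mm behind the grasp point. The pads swing forward as they close: fully open they stand 13 mm farther back than shut.
Start: joints at [1.165, 0.286, 1.577, -0, 1.279, -0.15], TCP at [170.752, 653.031, 231.325] pointing down, gripper open.
Joint ranges: [-2.77, 2.77], [-0.9, 2.22], [0.21, 2.48], [-1.53, 4.67], [0.24, 2.81], [-2.84, 2.84]. Speed limits (rad/s): [2.79, 2.79, 3.14, 3.14, 3.14, 3.14].

## Interface

Orientations are given as a unit quaternion [x, y, z, w].
In Python, from plant import sensors, capture, camera_info, workorder gives the robot as it stands.
- The arm moves only by the tool carry_out, never from a script. Its argument "rows" is a list of rows, each a list of 3 entries, a list of its own where there are three numbers: the finger opening in mm, from 0 to 85.4, then the shift along the tool's x, y, z in mm, then the turn about the tool's z in degrees. A call has 1 to 10 rows; each row is the pose to reach, as a shift and turn from the pose measured when the call began, along the tool's axes at that moment; what a row does not reach only later rows make up. A row lasts 1/10 s, in which the tool goes at most 50 mm and 8.59 degrees, less where a joint would pass 70% of its speed; a pose out of reach is approached as far as the arm can. A call with a gripper value outside its range is refused whole. The fingers move at their own pace and stop on an object; "grip_force" is the grip in N (left out, the last holds). Time passes only in rows, so rows that repeat a pose let the fingers close. It gives the time, the measured TCP pose, the force and the opening at its end, in the units of the state.
- sensors.sense(): the state, without advancing time (a new reading comes with each control period).
- capture(name): name is "side" or "top" or "wrist"; returns (picture, depth): 420x560x3 uint8, red, green, blue; 420x560 float32, mm along the optical axis (not along the pixel's ray), 0 where there is no reading.
- camera_info(name): a dict with "mtx" (3x3 intrinsics, pixels), "rvec" (rotation vector, rad) and "tvec" (3), from world to camera coordinates, as OpenCV has them; the wrist camera has in their place "tool_from_camera" (4x4, takes a point from camera to tool coordinates, whose origin is the TCP and whose axes are the flange's). Camera axes: x right, y down, z forward; pixel columns grow to the right and rows downward; lengths in mm; the calibration is good to about 2 mm. A picture is of the moment at which its call begins: read the wrist's pose just before it. camera_info takes no time and is no camera call.
- workorder.finish_job(): hands the job in, once; it reports no verdict.
The state is a dict: "t": time; "qpos": joint angles; "joint_vel": joint speeds; "joint_torque": joint torques, N m; "eef_pos": TCP position; "eef_rot": TCP orientation; "wrist_force": force on the tool from outside, world axes, zero at the start; "ft_torque": the same for the moment, N m; "width": opening from 0.0 (shut) to 1.0 (fully open).
Only numpy, scipy, OpenCV 4.12 (cv2) and the standard library are available. Lean on these libraries where they do the work, as an engineer would, in place of code of your own. Each camera call takes 0.05 s, during which the arm holds its last target. There are 200 camera calls.

## Working session

There is one attempt and no reset: what is moved stays moved. The work goes in short steps, Python scripts to look and compute and a tool call to move; the robot and the scene stay as the last step left them, time stands still between calls to the robot, and variables do not carry over. Pictures are saved under pics/ and viewed, about 8 in all and at most 12, crops included, and the job is handed in when it is done.

Besides the shell and the picture viewer there is one more tool, called after "Emit:" in YAML: its name, and indented under it one key for each argument. carry_out: Moves the arm, as the interface text tells. Its arguments: {"type":"object","properties":{"rows":{"type":"array","items":{"type":"array"}},"grip_force":{"type":"number"}},"required":["rows"]}

```bash
mkdir -p pics
cat > h.py <<'E'
import numpy as np, cv2
from scipy.spatial.transform import Rotation as R
from plant import sensors, capture, camera_info, workorder
def save(n,im): cv2.imwrite('pics/'+n,im[:,:,::-1])
def cloud(name):
    s=sensors.sense(); im,d=capture(name); c=camera_info(name)
    K=np.array(c['mtx']); h,w=d.shape; u,v=np.meshgrid(np.arange(w),np.arange(h))
    P=np.stack([(u-K[0,2])/K[0,0]*d,(v-K[1,2])/K[1,1]*d,d],-1)
    if name=='wrist':
        T=np.array(c['tool_from_camera']); P=P@T[:3,:3].T+T[:3,3]
        P=P@R.from_quat(s['eef_rot']).as_matrix().T+np.array(s['eef_pos'])
    else:
        M=cv2.Rodrigues(np.array(c['rvec'],float))[0]; P=(P-np.array(c['tvec']).ravel())@M
    P[d==0]=np.nan
    return im,P
E
python3 - <<'E'
from h import *
print(sensors.sense())
for n in('top','side'):
    im,P=cloud(n); np.savez(n+'.npz',im=im,P=P); save(n+'0.png',im)
    print(n,camera_info(n))
E
```

```text
{'t': 0.0, 'qpos': array([ 1.16499127e+00,  2.87162582e-01,  1.57818016e+00, -7.43024858e-06,
        1.27861109e+00, -1.50003581e-01]), 'joint_vel': array([ 0.00055364,  0.0004122 , -0.00065608, -0.00058677,  0.00049653,
        0.00045481]), 'joint_torque': array([-9.02037991e-04, -4.05973184e+01, -2.92632347e+01, -1.71368324e-04,
        5.79935586e-03, -3.41493660e-06]), 'eef_pos': array([170.50054601, 652.42803005, 229.94753368]), 'eef_rot': array([ 1.27551156e-01,  9.91831290e-01, -1.13626515e-03, -3.20463066e-04]), 'wrist_force': array([-0.55691394, -0.12493645,  0.1170006 ]), 'ft_torque': array([0.0260179 , 0.01401627, 0.04960199]), 'width': 0.9983575098553559}
top {'mtx': array([[484.75037682,   0.        , 281.39847082],
       [  0.        , 484.75037682, 212.41029388],
       [  0.        ,   0.        ,   1.        ]]), 'rvec': array([ 2.17411485, -2.17152483,  0.14318146]), 'tvec': array([ -52.66744595,  496.91657697, 1223.90083423])}
side {'mtx': array([[544.64423867,   0.        , 284.39059276],
       [  0.        , 544.64423867, 205.49119172],
       [  0.        ,   0.        ,   1.        ]]), 'rvec': array([2.27506492e+00, 6.34906829e-02, 1.62191268e-03]), 'tvec': array([-499.36239826,   27.81984881, 1440.82185205])}
```

View pics/top0.png

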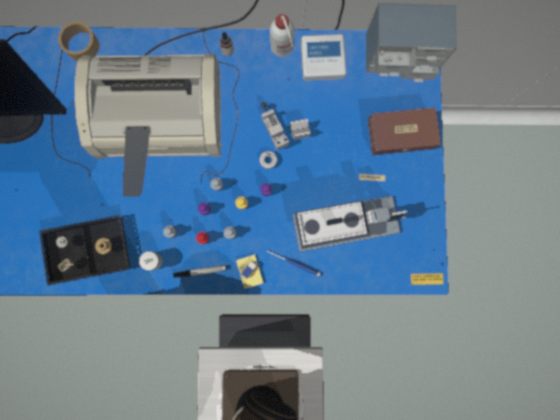

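View pics/side0.png

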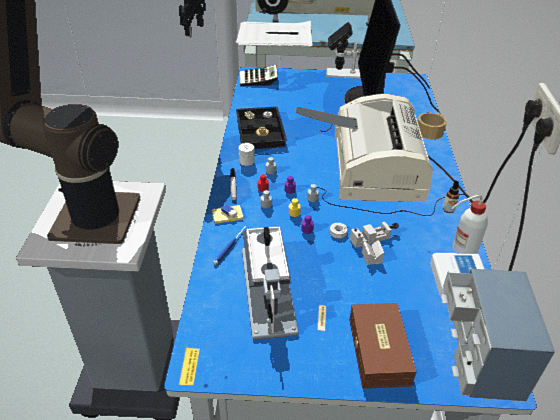

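The top view shows steel-grey weight candidates at (217,183), (169,231) and (229,232). The purple (204,208), (265,188), red (203,238) and yellow (242,202) ones are look-alikes. The scale lies at about (345,222) with its mast to the right, the ring gauge at (268,159) and the can at (149,261). Next I'll measure these and confirm in one enlarged crop.

Run:
```python
from h import *
t=np.load('top.npz'); P=t['P']; im=t['im']
for n,(u,v) in dict(w_a=(217,183),w_b=(169,231),w_c=(229,232),pur=(204,208),pur2=(265,188),red=(203,238),yel=(242,202),can=(149,261),ring=(268,159)).items():
    q=P[v-14:v+15,u-14:u+15].reshape(-1,3); 
    q=q[np.linalg.norm(q[:,:2]-P[v,u,:2],axis=1)<30]
    k=q[q[:,2]>10]; kn=q[q[:,2]>30]
    print(n,len(k),np.nanmedian(k,0).round(1),len(kn),kn.mean(0).round(1) if len(kn) else '',np.nanmax(q[:,2]).round(1))
# scale: carrier rim/pan region
sub=P[180:255,285:415].reshape(-1,3)
for lo,hi in((4,20),(50,66),(66,80),(80,110),(110,140)):
    m=(sub[:,2]>lo)&(sub[:,2]<hi); k=sub[m]
    if len(k)>5:
        r=cv2.minAreaRect(k[:,:2].astype(np.float32)); print(lo,hi,len(k),k.mean(0).round(1),r)
a=cv2.resize(im[165:255,145:285],None,fx=5.5,fy=5.5,interpolation=cv2.INTER_CUBIC)[:, :]
s=np.load('side.npz')['im']
b=cv2.resize(s[215:345,230:310],None,fx=4,fy=4,interpolation=cv2.INTER_CUBIC)
save('crop1.png',cv2.resize(a,None,fx=.6,fy=.6)); save('crop2.png',b)
o=np.zeros((600,800,3),np.uint8); x=cv2.resize(a,(470,302)); o[:302,:470]=x; o[:520,475:795]=b; save('crop.png',o)
```

```text
w_a 126 [569.8 115.5  26.7] 40 [572.3 117.9  44.6] 49.5
w_b 131 [447.1 233.3  26.4] 44 [447.9 235.6  44.1] 50.4
w_c 120 [444.6  80.6  27.5] 42 [445.8  81.2  44.3] 49.2
pur 125 [505.9 147.6  26.6] 43 [508.4 149.7  44.1] 52.3
pur2 121 [556.2 -12.1  27.8] 44 [558.5 -11.6  43. ] 49.4
red 126 [431.5 149.4  26.1] 42 [432.  151.8  43.7] 49.1
yel 120 [521.7  51.2  27.7] 47 [522.5  52.6  42.5] 50.9
can 335 [371.9 276.2  50.9] 304 [372.7 278.   50.5] 58.8
ring 178 [638.9 -16.9  16. ] 0  21.0
4 20 1214 [ 479.4 -273.2   10.2] ((488.9092102050781, -234.16419982910156), (196.60903930664062, 344.3870849609375), 0.05312848836183548)
50 66 77 [ 459.1 -214.3   63.3] ((472.24774169921875, -226.2978973388672), (91.93921661376953, 273.3459167480469), 10.621352195739746)
66 80 2336 [ 462.7 -180.1   72.7] ((472.0422058105469, -225.08706665039062), (91.75191497802734, 271.11639404296875), 10.65052318572998)
80 110 301 [ 472.4 -238.8   88. ] ((474.0530700683594, -223.519775390625), (80.00750732421875, 257.48687744140625), 10.40591812133789)
110 140 242 [ 480.7 -274.3  129.3] ((476.6015625, -254.03541564941406), (29.449140548706055, 194.13104248046875), 12.010645866394043)
```

View pics/crop.png

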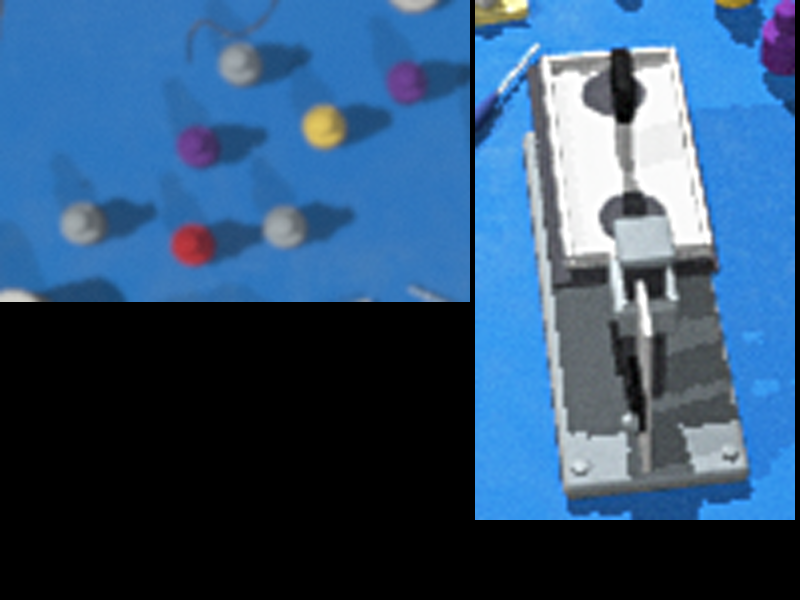

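The crop confirms three steel-grey weights: A (217,183) at world (572,118), B (169,231) at (448,235) and C (229,232) at (446,81). The coloured ones are look-alikes. The window plate is edge-on to the side camera and faces ±x. The scale is turned about +10.6°. Next I'll check the wrist camera's geometry and work out the first move.

```bash
cat >> h.py <<'E'
def go(xyz,jaw):
    "shift/turn in tool axes to reach world TCP xyz with jaw (tool y) heading in deg"
    s=sensors.sense(); M=R.from_quat(s['eef_rot']).as_matrix(); d=M.T@(np.array(xyz)-s['eef_pos'])
    y=np.degrees(np.arctan2(M[1,1],M[0,1])); print('t',round(s['t'],2),'eef',s['eef_pos'].round(1),'jaw',y.round(2),'tilt',M[:,2].round(4),'-> shift',d.round(1),'turn',round((y-jaw+180)%360-180,2),'F',s['wrist_force'].round(1),'w',round(s['width']*85.4,1))
E
python3 - <<'E'
from h import *
c=camera_info('wrist'); print(c); go([500,110,330],10.6)
E
```

```text
{'mtx': array([[302.11732635,   0.        , 281.57937963],
       [  0.        , 302.11732635, 211.70087503],
       [  0.        ,   0.        ,   1.        ]]), 'tool_from_camera': array([[-5.68403584e-04, -9.47912045e-01, -3.18531682e-01,
         8.12084799e+01],
       [ 9.99999539e-01, -2.92290639e-04, -9.14626461e-04,
         4.51870806e-01],
       [ 7.73881610e-04, -3.18532055e-01,  9.47911774e-01,
        -1.41461417e+02],
       [ 0.00000000e+00,  0.00000000e+00,  0.00000000e+00,
         1.00000000e+00]])}
t 0.1 eef [170.5 652.5 230.1] jaw 75.35 tilt [-9.e-04 -2.e-03 -1.e+00] -> shift [-456.  -441.7  -99.1] turn 64.75 F [-0.5 -0.1  0.7] w 85.3
```

Emit:
carry_out:
  rows:
    - [40, [-456, -442, 0], 65]
    - [40, [-456, -442, 0], 65]
    - [40, [-456, -442, 0], 65]
    - [40, [-456, -442, 0], 65]
    - [40, [-456, -442, 0], 65]
    - [40, [-456, -442, 0], 65]
    - [40, [-456, -442, 0], 65]
    - [40, [-456, -442, 0], 65]
    - [40, [-456, -442, 0], 65]
    - [40, [-456, -442, 0], 65]

```text
t: 1.1
eef_pos: [430.1, 223.4, 230.7]
eef_rot: [0.64, 0.768, -0.001, 0.0]
wrist_force: [1.2, 1.0, 0.5]
width: 0.465
```

Run:
```python
from h import *
go([500,110,230],10.6)
```

```text
t 1.1 eef [430.1 223.4 230.7] jaw 10.35 tilt [-9.0e-04 -1.9e-03 -1.0e+00] -> shift [-124.1   48.4    0.9] turn -0.25 F [1.2 1.  0.5] w 39.7
```

Emit:
carry_out:
  rows:
    - [40, [-124, 48, 0], 0]
    - [40, [-124, 48, 0], 0]
    - [40, [-124, 48, 0], 0]
    - [40, [-124, 48, 0], 0]
    - [40, [-124, 48, 0], 0]

```text
t: 1.6
eef_pos: [499.3, 109.6, 230.3]
eef_rot: [0.641, 0.767, -0.001, -0.0]
wrist_force: [0.0, 0.7, -0.9]
width: 0.47
```

```bash
cat >> h.py <<'E'
def knobs(P,guess,r=22):
    for n,g in guess.items():
        q=P.reshape(-1,3); q=q[np.linalg.norm(q[:,:2]-g,axis=1)<r]
        k=q[q[:,2]>38]; b=q[q[:,2]>10]
        mm=lambda a:((a[:,:2].min(0)+a[:,:2].max(0))/2).round(1)
        if len(k): print(n,len(k),'knob mean',k.mean(0).round(1),'mid',mm(k),'z95',np.percentile(k[:,2],95).round(1),'body mid',mm(b))
E
python3 - <<'E'
from h import *
im,P=cloud('wrist'); np.savez('w1.npz',im=im,P=P); save('w1.png',im)
knobs(P,dict(A=(572,118),B=(448,235),C=(446,81)))
E
```

```text
A 1293 knob mean [558.8 127.  268.1] mid [565.7 121.8] z95 318.6 body mid [569.2 118.1]
B 291 knob mean [448.9 235.9  44.1] mid [448.7 236.3] z95 45.9 body mid [448.6 236.4]
C 2224 knob mean [454.8  94.1 273.1] mid [450.4  87.7] z95 307.0 body mid [446.8  84.7]
```

View pics/w1.png

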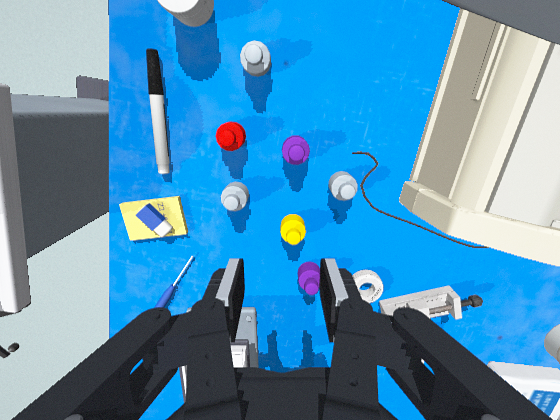

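The wrist view shows the steel weights at (257,58)=B, (235,197)=C and (343,186)=A, with the fingers at the bottom. I'll filter out the gripper points.

Run:
```python
from h import *
P=np.load('w1.npz')['P']; P[P[...,2]>55]=np.nan
knobs(P,dict(A=(572,118),B=(448,235),C=(446,81)))
q=P[(P[...,2]>-15)&(P[...,2]<15)]; print(np.nanmedian(q,0))
go([446,81,120],10.6); go([446,81,29],10.6)
```

```text
A 198 knob mean [571.9 118.6  44.2] mid [572.6 118. ] z95 46.0 body mid [572.6 117.9]
B 291 knob mean [448.9 235.9  44.1] mid [448.7 236.3] z95 45.9 body mid [448.6 236.4]
C 190 knob mean [446.4  82.8  44. ] mid [446.4  81.6] z95 45.5 body mid [446.2  81.9]
[508.56764621  97.73622039  -1.02198782]
t 1.65 eef [498.9 110.4 230.3] jaw 10.33 tilt [-0.0024 -0.0015 -1.    ] -> shift [-19.3 -57.1 110.4] turn -0.27 F [-0.2 -0.2 -0.6] w 39.9
t 1.65 eef [498.9 110.4 230.3] jaw 10.33 tilt [-0.0024 -0.0015 -1.    ] -> shift [-19.2 -56.8 201.4] turn -0.27 F [-0.2 -0.2 -0.6] w 39.9
```

Emit:
carry_out:
  rows:
    - [40, [-18, -57, 50], 0]
    - [40, [-18, -57, 90], 0]
    - [40, [-18, -57, 130], 0]
    - [40, [-18, -57, 165], 0]
    - [40, [-18, -57, 190], 0]
    - [40, [-18, -57, 200], 0]
    - [40, [-18, -57, 200], 0]
    - [40, [-18, -57, 200], 0]

```text
t: 2.45
eef_pos: [446.6, 82.8, 31.7]
eef_rot: [0.64, 0.768, -0.001, 0.0]
wrist_force: [0.7, -0.6, 1.3]
width: 0.468
```

Run:
```python
from h import *
go([446.3,82,29],10.6)
```

```text
t 2.45 eef [446.6  82.8  31.7] jaw 10.4 tilt [-1.0e-04 -1.5e-03 -1.0e+00] -> shift [-0.7 -0.4  2.7] turn -0.2 F [ 0.7 -0.6  1.3] w 40.0
```

Emit:
carry_out:
  rows:
    - [40, [0, 0, 2], 0]
    - [5, [0, 0, 2], 0]
    - [5, [0, 0, 2], 0]
    - [5, [0, 0, 2], 0]
    - [5, [0, 0, 2], 0]
    - [5, [0, 0, 2], 0]
    - [5, [0, 0, 2], 0]
    - [5, [0, 0, 2], 0]
  grip_force: 40

```text
t: 3.25
eef_pos: [447.3, 82.7, 30.8]
eef_rot: [0.64, 0.768, -0.0, 0.001]
wrist_force: [-1.4, 0.3, 6.0]
width: 0.189
```

Emit:
carry_out:
  rows:
    - [5, [0, 0, -6], 0]
    - [5, [0, 0, -20], 0]
    - [5, [0, 0, -45], 0]
    - [5, [0, 0, -80], 0]
    - [5, [0, 0, -120], 0]
    - [5, [0, 0, -160], 0]
    - [5, [0, 0, -190], 0]
    - [5, [0, 0, -205], 0]
    - [5, [0, 0, -210], 0]
    - [5, [0, 0, -210], 0]

```text
t: 4.25
eef_pos: [447.0, 83.0, 240.7]
eef_rot: [0.64, 0.768, -0.0, 0.001]
wrist_force: [-0.6, -0.5, -2.2]
width: 0.187
```

Run:
```python
from h import *
th=np.radians(10.5); c0=np.array([463,-175])
go([463,-175+90,240],10.6)
```

```text
t 4.25 eef [447.   83.  240.7] jaw 10.39 tilt [ 0.0014 -0.0015 -1.    ] -> shift [-168.1  -14.6    1. ] turn -0.21 F [-0.6 -0.5 -2.2] w 16.0
```

Weight C is held: opening 16 mm, −2.2 N. Moving toward the scale and looking at the carrier.

Emit:
carry_out:
  rows:
    - [5, [-20, -2, 0], 0]
    - [5, [-50, -5, 0], 0]
    - [5, [-85, -8, 0], 0]
    - [5, [-115, -11, 0], 0]
    - [5, [-140, -13, 0], 0]
    - [5, [-155, -14, 0], 0]
    - [5, [-165, -14, 0], 0]
    - [5, [-168, -14, 0], 0]
    - [5, [-168, -14, 0], 0]

```text
t: 5.15
eef_pos: [463.4, -84.4, 240.5]
eef_rot: [0.64, 0.768, -0.0, 0.0]
wrist_force: [0.2, -0.3, -1.7]
width: 0.188
```

```bash
cat >> h.py <<'E'
def carrier(P):
    q=P.reshape(-1,3); q=q[~np.isnan(q[:,0])]
    q=q[(np.abs(q[:,0]-463)<90)&(q[:,1]<-60)&(q[:,1]>-300)]
    out={}
    for th in (10.6,):
        t=np.radians(th); A=np.array([[np.cos(t),np.sin(t)],[-np.sin(t),np.cos(t)]]); L=(q[:,:2]-[463,-175])@A.T
        for n,m in dict(floor=(np.abs(L[:,0])<33)&(abs(L[:,1])<70)&(q[:,2]<80)&(q[:,2]>40),).items(): print(n,m.sum(),np.percentile(q[m,2],[5,50,95]).round(1))
    return q
E
python3 - <<'E'
from h import *
im,P=cloud('wrist'); np.savez('w2.npz',im=im,P=P); save('w2.png',im)
q=carrier(P)
h=q[:,2]; print(np.histogram(h,bins=np.arange(0,150,4)))
E
```

```text
floor 2231 [71.3 72.5 73.7]
(array([ 665,  131,  963,  104,    0,    0,    0,    0,    0,    0,    0,
          0,    0,    0,    0,    0,  511, 1497, 2235,  808,  143,   57,
         84,  353,   50,   49,   53,   53,   42,    2,    0,    0,    0,
          5,   64,   70,    0]), array([  0,   4,   8,  12,  16,  20,  24,  28,  32,  36,  40,  44,  48,
        52,  56,  60,  64,  68,  72,  76,  80,  84,  88,  92,  96, 100,
       104, 108, 112, 116, 120, 124, 128, 132, 136, 140, 144, 148]))
```

View pics/w2.png

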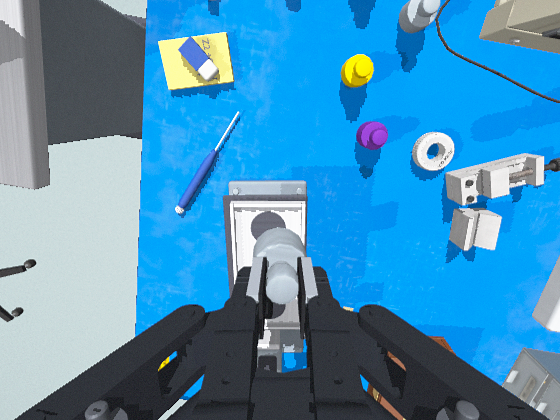

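Run:
```python
from h import *
d=np.load('w2.npz'); P=d['P'];im=d['im']
def loc(P,th,o=(463,-175)):
    t=np.radians(th); A=np.array([[np.cos(t),np.sin(t)],[-np.sin(t),np.cos(t)]]); return (P[...,:2]-o)@A.T
for th in(10.6,):
    L=loc(P,th); z=P[...,2]
    m=(z>77.5)&(z<82)&(abs(L[...,0])<60)&(L[...,1]>-60)&(L[...,1]<100)
    for y0 in range(-60,95,15):
        k=m&(L[...,1]>y0)&(L[...,1]<y0+15); 
        if k.sum()>5: print('rim y',y0,k.sum(),'x',np.percentile(L[k][:,0],[1,99]).round(1))
    k=m&(abs(L[...,0])<30); print('rim +y edge',np.percentile(L[k][:,1],[1,50,99]).round(1),k.sum())
    g=im.astype(int).sum(-1)
    s=(z>69)&(z<76)&(abs(L[...,0])<33)&(L[...,1]>20)&(L[...,1]<75)
    print('bright',np.percentile(g[s],[5,25,50,75,95]))
    k=s&(g<400); print('seat',k.sum(),np.percentile(L[k],[1,99],axis=0).round(1), L[k].mean(0))
    h=(z>100)&(z<145)&(abs(L[...,0])<40)&(abs(L[...,1])<60)
    print('grip',h.sum(),np.percentile(L[h],[2,50,98],axis=0).round(1))
    b=(z>8)&(z<15)&(L[...,1]>60)&(abs(L[...,0])<60); print('base',b.sum(),np.percentile(L[b],[1,99],axis=0).round(1))
    for x0 in (-40,-20,0,20): 
        k=b&(L[...,0]>x0)&(L[...,0]<x0+20); print(x0,np.percentile(L[k][:,1],99).round(1),end=' ')
# top cam scale fit
P=np.load('top.npz')['P']; L=loc(P,10.6); z=P[...,2]
m=(z>62)&(z<84)&(abs(L[...,0])<60)&(L[...,1]>-85)&(L[...,1]<100)
print('\ntop pan+carrier',np.percentile(L[m],[1,99],axis=0).round(1))
```

```text
rim y -15 29 x [-37.6 -34.2]
rim y 0 46 x [-37.4 -33.5]
rim y 15 48 x [-37.4  42.4]
rim y 30 86 x [-37.4  42.3]
rim y 45 98 x [-37.  42.]
rim y 60 98 x [-37.4  42.6]
rim y 75 275 x [-36.   41.7]
rim +y edge [75.  76.7 78.8] 212
bright [327. 346. 719. 750. 759.]
seat 545 [[-15.9  37.4]
 [ 20.4  67.2]] [ 0.10721763 53.93633972]
grip 139 [[  1.6 -17.9]
 [  4.9  -8.4]
 [  8.3   5.2]]
base 1198 [[-58.2  69.5]
 [ 47.5 245.8]]
-40 206.6 -20 86.1 0 86.0 20 86.0 
top pan+carrier [[-45.5 -83.1]
 [ 44.5  83.1]]
```

```bash
cat >> h.py <<'E'
t_=np.radians(10.6); A_=np.array([[np.cos(t_),np.sin(t_)],[-np.sin(t_),np.cos(t_)]])
def sc(x,y,z): return [*(np.array([463,-175])+A_.T@[2.5+x,-1.1+y]),z]   # carrier frame -> world
E
python3 - <<'E'
from h import *
print(sc(0,0,0)); go(sc(0,50,130),10.6)
E
```

```text
[np.float64(465.6596848585479), np.float64(-175.6213505075327), 0]
t 5.2 eef [463.4 -84.1 240.7] jaw 10.42 tilt [ 8.e-04 -8.e-04 -1.e+00] -> shift [-40.3 -14.6 110.7] turn -0.18 F [-0.7 -0.2 -2. ] w 16.7
```

Emit:
carry_out:
  rows:
    - [5, [-10, -4, 5], 0]
    - [5, [-25, -9, 20], 0]
    - [5, [-40, -14, 45], 0]
    - [5, [-40, -14.5, 75], 0]
    - [5, [-40, -14.5, 95], 0]
    - [5, [-40, -14.5, 107], 0]
    - [5, [-40, -14.5, 111], 0]
    - [5, [-40, -14.5, 111], 0]
    - [5, [-40, -14.5, 111], 0]

```text
t: 6.1
eef_pos: [457.4, -126.5, 131.0]
eef_rot: [0.64, 0.769, 0.0, 0.002]
wrist_force: [-0.6, -0.2, -1.5]
width: 0.187
```

Run:
```python
from h import *
go(sc(0,50,87),10.6)
```

```text
t 6.1 eef [ 457.4 -126.5  131. ] jaw 10.45 tilt [ 0.0029 -0.0019 -1.    ] -> shift [ 0.3 -1.  44. ] turn -0.15 F [-0.6 -0.2 -1.5] w 16.0
```

Emit:
carry_out:
  rows:
    - [5, [0, -1, 10], 0]
    - [5, [0, -1, 20], 0]
    - [5, [0, -1, 27], 0]
    - [5, [0, -1, 33], 0]
    - [5, [0, -1, 39], 0]
    - [5, [0, -1, 43], 0]
    - [5, [0, -1, 43], 0]
    - [5, [0, -1, 43], 0]
    - [5, [0, -1, 43], 0]

```text
t: 7.0
eef_pos: [456.6, -126.8, 88.2]
eef_rot: [0.64, 0.769, 0.0, 0.002]
wrist_force: [-0.6, -0.1, 0.1]
width: 0.185
```

Emit:
carry_out:
  rows:
    - [20, [0, 0, 0], 0]
    - [26, [0, 0, 0], 0]
    - [34, [0, 0, 0], 0]
    - [40, [0, 0, 0], 0]
    - [40, [0, 0, 0], 0]
    - [40, [0, 0, -15], 0]
    - [40, [0, 0, -45], 0]
    - [40, [0, 0, -90], 0]
    - [40, [0, 0, -130], 0]
    - [40, [0, 0, -150], 0]

```text
t: 8.0
eef_pos: [457.7, -127.2, 242.8]
eef_rot: [0.64, 0.769, 0.001, 0.005]
wrist_force: [0.1, 0.2, 0.1]
width: 0.465
```

Run:
```python
from h import *
im,P=cloud('side'); s=sensors.sense(); print(s['eef_pos'],s['wrist_force'],s['t'])
np.savez('s1.npz',im=im,P=P)
go(sc(-120,-60,240),10.6); go(sc(-120,-60,240),100.6)
```

```text
[ 458.788181   -127.74286228  245.32877612] [ 0.66953495 -0.08411353  2.26175512] 8.05
t 8.05 eef [ 458.8 -127.7  245.3] jaw 10.47 tilt [ 0.013  -0.0072 -0.9999] -> shift [-108.6 -121.9    5. ] turn -0.13 F [ 0.7 -0.1  2.3] w 39.8
t 8.05 eef [ 458.8 -127.7  245.3] jaw 10.47 tilt [ 0.013  -0.0072 -0.9999] -> shift [-108.6 -121.9    5. ] turn -90.13 F [ 0.7 -0.1  2.3] w 39.8
```

Run:
```python
from h import *
go(sc(-132,-181,100),10.6)
```

```text
t 8.05 eef [ 458.8 -127.7  245.3] jaw 10.47 tilt [ 0.013  -0.0072 -0.9999] -> shift [-228.3 -135.2  145.9] turn -0.13 F [ 0.7 -0.1  2.3] w 39.8
```

Emit:
carry_out:
  rows:
    - [40, [-10, -40, 0], 0]
    - [40, [-40, -85, 0], 0]
    - [40, [-75, -125, 0], 0]
    - [40, [-120, -135, 5], 0]
    - [40, [-165, -135, 40], 0]
    - [40, [-205, -135, 75], 0]
    - [40, [-225, -135, 115], 0]
    - [40, [-228, -135, 135], 0]
    - [40, [-228, -135, 145], 0]
    - [40, [-228, -135, 145], 0]

```text
t: 9.05
eef_pos: [368.3, -375.9, 98.6]
eef_rot: [0.64, 0.769, 0.002, 0.005]
wrist_force: [0.7, -0.4, 0.6]
width: 0.467
```

Run:
```python
from h import *
im,P=cloud('wrist'); np.savez('w3.npz',im=im,P=P)
s=sensors.sense(); print(s['t'],s['eef_pos'])
# project expected window point
c=camera_info('wrist'); T=np.array(c['tool_from_camera']); M=R.from_quat(s['eef_rot']).as_matrix()
w=np.array(sc(-2,-156,60)); p=np.linalg.inv(T)@np.r_[M.T@(w-s['eef_pos']),1]
print(np.array(c['mtx'])@p[:3]/p[2])
o=im[60:360,160:560]; save('w3.png',cv2.resize(o,None,fx=2,fy=2,interpolation=cv2.INTER_CUBIC))
```

```text
9.1 [ 369.14655592 -376.77835119  100.56346411]
[484.04137602 205.16956977   1.        ]
```

View pics/w3.png

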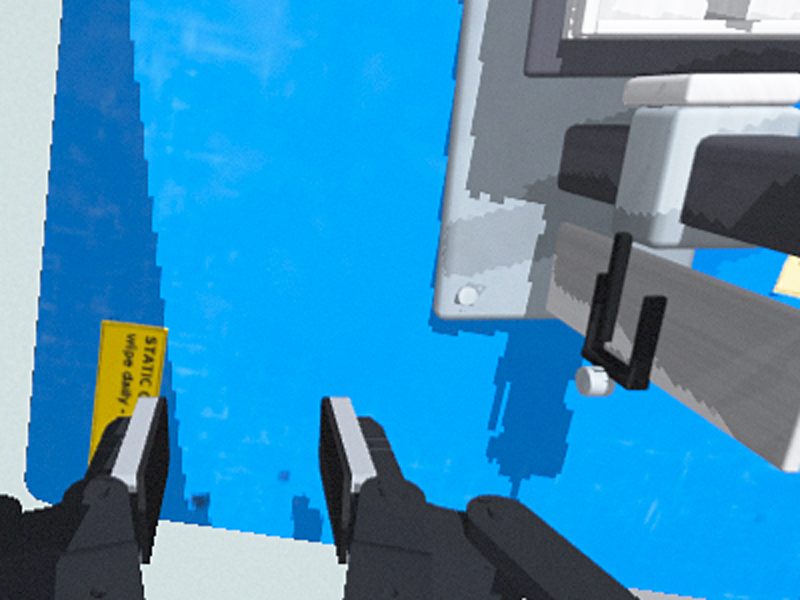

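The crop shows the black C-shaped window frame: lower bar about (598,315), upper bar about (650,340). The pointer strip runs from (622,235) and lies close to the lower bar. I'll measure heights from depth.

Run:
```python
from h import *
d=np.load('w3.npz'); P=d['P'];im=d['im']
L=(P[...,:2]-[463,-175])@A_.T; z=P[...,2]; g=im.astype(int).max(-1)
m=(g<75); 
for r in range(172,258,4):
    o=[]
    for c in range(440,500):
        if m[r,c]: o.append(f"{c}:{L[r,c,0]:.0f},{z[r,c]:.0f}")
    print(r,'y%.0f'%np.nanmedian(L[r,450:490][m[r,450:490]][:,1]) if m[r,450:490].any() else '',' '.join(o))
q=(abs(L[...,0]-2)<30)&(z>40)&(z<110)&(L[...,1]>-75)&(L[...,1]<-40); print(np.histogram(z[q],bins=range(40,110,3)))
c=d; s=np.load('s1.npz')['P']; l=(s[...,:2]-[463,-175])@A_.T; k=(abs(l[...,0])<30)&(abs(l[...,1])<70)&(s[...,2]>40)&(s[...,2]<75); print('floor side',np.percentile(s[k][:,2],[10,50,90]))
k=(abs(L[...,0]-2)<46)&(L[...,1]>-90)&(L[...,1]<-82); print('pan edge',np.percentile(z[k],[10,50,90,98]))
```

```text
172  
176 y-135 468:-20,68 469:-21,69 470:-19,67 471:-19,68 472:-19,69 473:-18,68 474:-17,67
180 y-137 467:-21,68 468:-21,69 469:-20,69 470:-20,69 471:-19,69 472:-18,68 473:-19,70 474:-17,69 475:-17,70
184 y-139 466:-20,67 467:-20,68 468:-20,68 469:-19,68 470:-19,69 471:-19,70 472:-18,69 473:-17,69 474:-17,69
188 y-142 465:-20,67 466:-20,67 467:-20,68 468:-20,69 469:-19,68 470:-19,69 471:-19,71 472:-18,70 473:-17,69 474:-7,55
192 y-144 464:-19,65 465:-20,67 466:-20,68 467:-20,69 468:-19,69 469:-19,69 470:-18,69 471:-17,69 472:-17,69 473:-7,55
196 y-147 460:-13,52 463:-20,66 464:-19,66 465:-21,69 466:-20,69 467:-20,70 468:-18,68 469:-18,69 470:-18,69 471:-17,70 472:-16,69
200 y-150 458:-13,51 459:-13,51 460:-12,51 461:-12,52 462:-19,65 463:-20,66 464:-20,68 465:-20,68 466:-20,70 467:-19,69 468:-19,70 469:-16,67 470:-17,69 471:-17,69
204 y-152 457:-13,50 458:-13,51 459:-13,52 460:-13,53 461:-12,53 462:-21,68 463:-20,68 464:-20,68 465:-20,69 466:-19,69 467:-18,69 468:-19,70 469:-18,70 470:-17,69
208 y-154 456:-13,50 457:-13,52 458:-12,51 459:-13,53 460:-12,53 461:-21,67 462:-20,67 463:-
[... 2795 characters left out ...]
472:-14,75 473:-14,75 474:-14,76 475:-12,75 476:-13,77 477:-12,76 478:-11,76 479:-11,77 480:-10,76 481:-10,76 482:-9,76 483:-8,76 484:-7,76
252 y-180 471:-14,75 472:-13,75 473:-13,76 474:-13,75 475:-13,77 476:-12,77 477:-11,76 478:-11,77 479:-10,77 480:-9,76 481:-8,75 482:-8,77 483:-7,76
256  
(array([   0,    0,    0,    0,  118, 5590,  171,    0,    0,    0,    0,
          0,    0,    0,    0,    0,    0,    0,    0,    0,    0,    0,
          0]), array([ 40,  43,  46,  49,  52,  55,  58,  61,  64,  67,  70,  73,  76,
        79,  82,  85,  88,  91,  94,  97, 100, 103, 106, 109]))
floor side [54.48925072 56.83144695 59.80967643]
pan edge [11.70634557 52.11768202 53.06106803 53.60529747]
```

Pointer centre is about 68 mm, with the lower bar's top at 52.5 and the upper bar's underside at about 73.5. So the window centre is about 63 mm and the pointer sits about 5 mm above it, inside. One weight is right, since two would give about 52 mm and fall outside. Now for the handle.

Run:
```python
from h import *
go(sc(0,80,240),10.6)
```

```text
t 9.1 eef [ 369.1 -376.8  100.6] jaw 10.48 tilt [ 0.0123 -0.006  -0.9999] -> shift [ 259.1  132.8 -140.1] turn -0.12 F [-0.6 -0.3  0.5] w 40.3
```

Emit:
carry_out:
  rows:
    - [40, [0, 0, -45], 0]
    - [40, [0, 0, -90], 0]
    - [40, [20, 0, -130], 0]
    - [40, [60, 5, -140], 0]
    - [40, [105, 40, -140], 0]
    - [40, [150, 75, -140], 0]
    - [40, [195, 110, -140], 0]
    - [40, [235, 130, -140], 0]
    - [40, [259, 133, -140], 0]
    - [40, [259, 133, -140], 0]

```text
t: 10.1
eef_pos: [451.7, -92.6, 242.4]
eef_rot: [0.637, 0.771, 0.003, 0.009]
wrist_force: [-0.2, 0.1, -0.4]
width: 0.472
```

Run:
```python
from h import *
im,P=cloud('wrist'); np.savez('w4.npz',im=im,P=P); save('w4.png',im[150:420,130:430])
L=(P[...,:2]-[463,-175])@A_.T-[2.5,-1.1]; z=P[...,2]
h=(z>118)&(z<135)&(abs(L[...,0])<30)&(abs(L[...,1])<30); print('grip top',h.sum(),np.percentile(L[h],[2,50,98],axis=0).round(1),np.median(z[h]))
h=(z>97)&(z<105)&(abs(L[...,0])<25)&(abs(L[...,1]-50)<25); print('knob',h.sum(),np.percentile(L[h],[2,50,98],axis=0).round(1),np.median(z[h]))
h=(z>61)&(z<66)&(abs(L[...,0])<50)&(L[...,1]>-20)&(L[...,1]<90);print('rim',h.sum(),np.percentile(L[h],[1,99],axis=0).round(1))
go(sc(0,7,160),10.6)
```

```text
grip top 393 [[ -6.1 -16.6]
 [ -0.1   2.4]
 [  4.9  17.5]] 123.91046130012519
knob 232 [[-9.1 41.8]
 [-1.1 50.4]
 [ 7.  57.1]] 101.93667703214805
rim 877 [[-39.8 -18.4]
 [ 39.8  79.3]]
t 10.15 eef [451.6 -94.6 242.3] jaw 10.8 tilt [ 0.0166 -0.0078 -0.9998] -> shift [-74.3  -2.6  83.1] turn 0.2 F [ 0.2 -0.2 -0.2] w 40.0
```

View pics/w4.png

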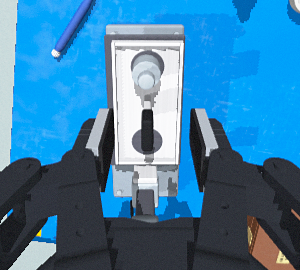

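The weight stands on the near seat and the grip sits between the fingers' lines. Its measured centre is (−0.5, 0.5) in carrier coordinates, as expected. Descending.

Emit:
carry_out:
  rows:
    - [40, [-20, -2, 0], 0]
    - [40, [-50, -3, 5], 0]
    - [40, [-70, -3, 20], 0]
    - [40, [-74, -3, 50], 0]
    - [40, [-74, -3, 75], 0]
    - [40, [-74, -3, 83], 0]
    - [40, [-74, -3, 83], 0]
    - [40, [-74, -3, 83], 0]

```text
t: 10.95
eef_pos: [464.6, -169.2, 161.9]
eef_rot: [0.637, 0.77, 0.002, 0.01]
wrist_force: [0.0, -0.4, -0.2]
width: 0.467
```

Run:
```python
from h import *
go(sc(0,7,91),10.6)
```

```text
t 10.95 eef [ 464.6 -169.2  161.9] jaw 10.79 tilt [ 0.0191 -0.0095 -0.9998] -> shift [ 1.4 -1.4 70.9] turn 0.19 F [ 0.  -0.4 -0.2] w 39.9
```

Emit:
carry_out:
  rows:
    - [40, [1, -1.5, 20], 0]
    - [40, [1, -1.5, 40], 0]
    - [40, [1, -1.5, 58], 0]
    - [40, [1, -1.5, 68], 0]
    - [40, [1, -1.5, 71], 0]
    - [40, [1, -1.5, 71], 0]
    - [25, [1, -1.5, 71], 0]
    - [20, [1, -1.5, 71], 0]
    - [16, [1, -1.5, 71], 0]
    - [12, [1, -1.5, 71], 0]
  grip_force: 90

```text
t: 11.95
eef_pos: [464.5, -169.4, 91.3]
eef_rot: [0.638, 0.77, 0.002, 0.011]
wrist_force: [0.2, -1.1, -0.4]
width: 0.142
```

Emit:
carry_out:
  rows:
    - [2, [0, 0, 0], 0]
    - [2, [0, 0, 0], 0]
    - [2, [0, 0, 0], 0]
    - [2, [0, 0, 0], 0]
    - [2, [0, 0, 0], 0]
    - [2, [0, 0, 0], 0]

```text
t: 12.55
eef_pos: [464.3, -169.4, 91.2]
eef_rot: [0.637, 0.77, 0.002, 0.01]
wrist_force: [-0.9, -0.8, -0.7]
width: 0.128
```

Emit:
carry_out:
  rows:
    - [2, [0, 0, -3], 0]
    - [2, [0, 0, -8], 0]
    - [2, [0, 0, -16], 0]
    - [2, [0, 0, -26], 0]
    - [2, [0, 0, -38], 0]
    - [2, [0, 0, -50], 0]
    - [2, [0, 0, -62], 0]
    - [2, [0, 0, -74], 0]
    - [2, [0, 0, -85], 0]
    - [2, [0, 0, -93], 0]

```text
t: 13.55
eef_pos: [462.8, -168.6, 185.5]
eef_rot: [0.637, 0.77, 0.002, 0.011]
wrist_force: [0.1, 0.1, -5.6]
width: 0.125
```

Emit:
carry_out:
  rows:
    - [2, [0, 0, -7], 0]
    - [2, [0, 0, -12], 0]
    - [2, [0, 0, -15], 0]
    - [2, [0, 0, -16], 0]
    - [2, [0, 0, -16], 0]
    - [2, [0, 0, -16], 0]
    - [2, [0, 0, -16], 0]
    - [2, [0, 0, -16], 0]

```text
t: 14.35
eef_pos: [462.3, -168.3, 201.2]
eef_rot: [0.637, 0.77, 0.002, 0.011]
wrist_force: [-0.7, -0.7, -5.8]
width: 0.124
```

Run:
```python
from h import *
go(sc(0,7,200),10.6); print(sensors.sense()['joint_vel'].round(4))
im,P=cloud('side'); 
L=(P[...,:2]-[463,-175])@A_.T-[2.5,-1.1]; z=P[...,2]
print(np.histogram(z[(abs(L[...,0])<38)&(abs(L[...,1])<78)],bins=range(50,230,8)))
k=(abs(L[...,0])<32)&(abs(L[...,1])<72)&(z>150)&(z<178)
A=np.c_[L[k],np.ones(k.sum())]; f=z[k].copy(); w=abs(f-np.median(f))<5; print('floor plane',np.linalg.lstsq(A[w],f[w],rcond=None)[0].round(4))
go(sc(0,7,200),10.6)
save('s2.png',cv2.resize(im[150:350,180:340],None,fx=3,fy=3))
```

```text
t 14.35 eef [ 462.3 -168.3  201.2] jaw 10.8 tilt [ 0.0195 -0.0103 -0.9998] -> shift [-0.8  1.9  1.2] turn 0.2 F [-0.7 -0.7 -5.8] w 10.6
[ 0.0002 -0.0009 -0.0025 -0.0008  0.0027  0.0014]
(array([   0,    0,    0,   79,  706,    1,    0,    0,    0,    0,    0,
          0,    0,    6, 1228,  165,   15,   16,   15,   30,   59,   51]), array([ 50,  58,  66,  74,  82,  90,  98, 106, 114, 122, 130, 138, 146,
       154, 162, 170, 178, 186, 194, 202, 210, 218, 226]))
floor plane [ 8.900000e-03 -4.300000e-03  1.661283e+02]
t 14.4 eef [ 462.4 -168.4  201.3] jaw 10.8 tilt [ 0.0196 -0.0104 -0.9998] -> shift [-0.7  1.9  1.3] turn 0.2 F [ 0.5 -0.5 -5.7] w 10.5
```

View pics/s2.png

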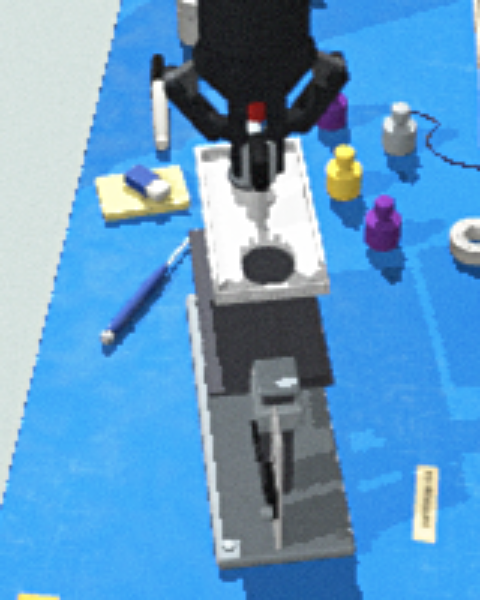

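Carrier floor is at 166 mm (underside about 162), tilt about 0.01 rad. The load is 5.8 N, which matches carrier plus one weight. The pan is empty and risen, and the arm is still. Handing in.

```bash
python3 -c "
from plant import workorder; print(workorder.finish_job())"
```

```text
the job is handed in; nothing more can be done
None
```

I stood one steel weight on the carrier's near seat and lifted the carrier by its handle. I handed the job in at about 14.4 s while holding it about 77 mm above the empty pan.

- **Window:** with the robot clear, the pointer stood at about 68 mm. The window centre is about 63 mm, so the pointer was inside the ±10.5 mm limits. A second weight would have brought it to about 52 mm, outside.
- **Final hold:** the carrier's underside is at about 162 mm and level to about 0.01 rad. The wrist force of 5.8 N matches the carrier plus one weight, and the arm is still. In the last picture the gripper hides the weight itself.
- **Scale and other objects:** the pan is back at about 85 mm and empty. I touched nothing but the one weight and the carrier. The last picture shows one spare weight standing; I did not re-check the other spare, the ring gauge or the can at the end.
- **Disagreements:** the knob read about 16 mm between the fingers against 18 mm given, and the black grip about 10.5 mm against 12 mm. The tool had drifted about 0.02 rad off vertical by the end. None of this affected the result, and no check failed.

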